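# Wedge up the front of the carat balance and hold it

### The job

Pick up the steel taper wedge (not the untapered block beside it) by its tall heel, lay it flat on the stone slab and push its thin end straight in under the lip bar at the front of the carat balance, between the two front feet, until both feet just come clear of the slab by 1 to 5 mm (never more than 8 mm), so that a colleague can turn them. Finish holding: the program ends with the wedge still gripped by its heel and flat on the slab, carrying the front of the balance. Do not touch the balance with the gripper and leave the other things where they are.

Things in the scene. Friction and masses are not known exactly. Their poses are not given: they have to be found in the camera images.
- wedge_grip (a point): Centre of the heel of the loose steel taper wedge (0.22 kg, 120 mm long, 30 mm wide), 17 mm above its flat underside. The heel is a block 40 mm long, 30 wide, 34 high with dark grooves on its sides: grip it across the 30 mm. x points from heel to thin end, y across, z up. It lies flat on the desk at the left; it and the parallel block may have swapped places.
- wedge_tip (a point): Middle of the bottom edge of the wedge's thin end, 100 mm along x from the heel's centre, at underside height. From the heel (20 mm ahead of its centre, ramp 20 mm high) the 80 mm ramp falls evenly to 4 mm here: 0.2 mm of height per mm of length. Same axes as the heel's.
- parallel_center (a point): Centre of the loose steel parallel block, 120 x 30 x 34 mm, 0.4 kg, half-way up; x along its length. It has no taper and is not used; it stays where it is.
- slab: Fixed stone slab lying on the desk, 250 mm (x) by 170 mm (y), 18 mm thick; origin at the centre of its underside, z up. The balance stands on its far part; own +x is the direction in which the wedge is pushed. At the -x end 95 mm of slab lie free before the lip bar.
- balance: White carat balance on the slab, housing 142 x 150 mm, its highest part (round pan) 55 mm above the slab, 1.2 kg. It can only tip up about the line of its two rear feet; origin mid-way on that line at slab-top height, 105 mm along +x from the slab's centre; axes as the slab's when down. Its front takes about 6 N to raise at the lip bar and sinks back if let go.
- lip (a point): Middle of the underside of the steel lip bar (8 mm thick round bar, 98 mm long along y) in front of the balance housing. With the balance down it is 10 mm above the slab's top, 30 mm from the slab's centre towards -x, and 135 mm from the rear feet's line. Below and behind it there is at least 10 mm of free height.
- front_feet (a point): Point mid-way between the undersides of the two front feet (20 mm diameter, 62 mm either side of the middle, 17 mm behind the lip bar, 118 mm from the rear feet's line). Its height above the slab's top is the clearance of the feet: 0 when they stand on the slab.
- jar_a: Bystander: small stone jar with black lid, 39 mm diameter, 43 mm high, at the back, the one nearer the slab; origin under its centre. Leave it alone.
- loupe: Bystander: folding loupe, 27 x 44 x 14 mm, at the front left. Leave it alone.
- penlight: Bystander: slim black penlight, 14 x 135 x 16 mm, at the left. Leave it alone.

How it is judged:
At the end, for the whole second after the job is handed in: Front feet 0.8 to 5.5 mm clear of the slab; the wedge carries the lip bar (over 1.5 N), presses on the slab (over 1 N), is flat (0.07 rad), straight in (0.2 rad), at rest and held by the fingers (over 1 N), heel well before the lip; the robot does not touch the balance (z of front_feet in the frame of slab between 0.0188 and 0.0235 m and contact force between wedge and balance above 1.5 N and contact force between wedge and slab above 1 N and contact force between the fingers and wedge above 1 N and contact force between each of the arm, the fingers and balance below 0.5 N and x of wedge_grip in the frame of lip below -0.03 m and angle between wedge_grip's own z axis and vertical below 0.07 rad and angle between the x axis of wedge_grip and the x axis of slab, either way round below 0.2 rad and linear speed of wedge below 0.01 m/s); the arm keeps its last pose, push and grip.
It fails at once if the front feet are raised more than 8 mm off the slab (z of front_feet in the frame of slab above 0.0265 m).
It fails at once if the robot pushes or lifts the balance itself (contact force between any of the fingers, the arm and balance above 2 N).
It fails at once if the parallel block or a bystander is moved more than 25 mm (distance of any of parallel_center, jar_a, loupe, penlight from where it was at the start of the episode above 0.025 m).
It also fails if it takes over 51 s, if anything falls off the work surface, if the arm or the gripper's body presses on something with over 40 N, if the wrist force passes 120 N, or if a joint passes its speed limit or range.

### The arm

A 6-joint arm with a two-finger parallel gripper is mounted at the origin on a cart in front of the work surface, level with it; the furniture and walls round the work are solid. World frame = base frame: x ahead of the robot, y to its left, z up, the work surface at z = 0. Lengths are in m, angles in rad, forces in N, time in s.
With the tool pointing down it reaches from about 0.35 to 0.775 m from the base axis. Payload 5.5 kg.
Tool frame: the origin (TCP) lies midway between the tips of the shut fingers; the grasp point (between the pads) lies behind it (env.grip_point_offset is the z of the grasp point in the tool frame, in m); z points along the fingers, y is the direction in which the jaws open and shut (so a half turn about z gives the same grasp; the last joint's range is limited). The gripper opens to 85 mm and grips with 20 to 120 N. Pads are 22 mm wide; open, the fingers measure 114 mm over their backs; the gripper's body (76 mm by 85 mm) begins 54 mm behind the grasp point. The pads swing forward as they close: fully open they stand 13 mm farther back than shut.
Start: joints at [-1.316, 0.313, 0.046, 1.304, 0, 1.431], TCP at [0.221, -0.531, 0.231] pointing down, gripper open.
Joint ranges: [-2.76, 2.76], [-0.86, 1.69], [-1.03, 1.26], [-2.2, 2.34], [-1.47, 1.5], [-3.14, 3.14]. Speed limits (rad/s): [2.57, 2.57, 3.14, 3.14, 3.14, 3.14].

### API

Orientations are given as a unit quaternion [w, x, y, z].
In Python, from workcell import env, viewer gives the robot as it stands. The module is installed in compiled form; this text tells all that it offers.
- The arm moves only by the shell command python3 -m inch 'ROWS' [OPENING] [FORCE]. ROWS is JSON, a list of rows, each a list of 2 entries, a list of its own where there are three numbers: the shift along the tool's x, y, z in m, then the turn about the tool's z in degrees. In form: [[[tx, ty, tz], spin], ...]. A call has 1 to 5 rows; each row is the pose to reach, as a shift and turn from the pose measured when the call began, along the tool's axes at that moment; what a row does not reach only later rows make up. A row lasts 1/12 s, in which the tool goes at most 41.7 mm and 7.16 degrees, less where a joint would pass 70% of its speed; a pose out of reach is approached as far as the arm can. A call with a gripper value outside its range is refused whole. OPENING is the closure, from 0 (fully open) to 1 (shut), set as the call begins (- or left out, the last holds). The fingers move at their own pace and stop on an object; FORCE is the grip in N (left out, the last holds). Time passes only in rows, so rows that repeat a pose let the fingers close. It gives the time, the measured TCP pose, the force and the opening at its end, in the units of the state.
- env.get_state(): the state, without advancing time (a new reading comes with each control period).
- viewer.read_camera(name): name is "scene" or "top" or "wrist"; returns a dict with "image" (384x512x3 uint8, red, green, blue), "depth" (384x512 float32, m along the optical axis (not along the pixel's ray), 0 where there is no reading), "vertical_fov" (degrees; the focal length in pixels is half the picture's height over the tangent of half this angle, whatever the lens; pixels are square), "cx", "cy" (the principal point, pixels), "R" (3x3) and "t" (3): a world point X has camera coordinates R X + t; the wrist camera has in their place "T_tool_cam" (4x4, takes a point from camera to tool coordinates, whose origin is the TCP and whose axes are the flange's). Camera axes: x right, y down, z forward; pixel columns grow to the right and rows downward; lengths in m; the calibration is good to about 2 mm. The wrist camera is an equidistant fisheye: a pixel r from the principal point sees the ray r / f radians off the axis. A picture is of the moment at which its call begins: read the wrist's pose just before it.
- env.hand_in(): hands the job in, once; it reports no verdict.
The state is a dict: "clock": time; "joint_pos": joint angles; "qvel": joint speeds; "tau": joint torques, N m; "tcp_pos": TCP position; "orientation": TCP orientation; "wrist_force": force on the tool from outside, world axes, zero at the start; "ft_torque": the same for the moment, N m; "finger_gap": finger opening in m.
Only numpy, scipy, OpenCV 4.12 (cv2) and the standard library are available. Lean on these libraries where they do the work, as an engineer would, in place of code of your own. Each camera call takes 0.05 s, during which the arm holds its last target. There are 200 camera calls.

## Working session

There is one attempt and no reset: what is moved stays moved. The work goes in short steps, Python scripts to look and compute and a shell command to move; the robot and the scene stay as the last step left them, time stands still between calls to the robot, and variables do not carry over. Pictures are saved under pics/ and viewed, on a budget of 10 in all, crops included, one or two more only if the job needs it, and the job is handed in when it is done.

```bash
mkdir -p pics
cat > h.py <<'E'
import numpy as np, cv2
from workcell import env, viewer
def cam(n):
    s=env.get_state(); d=viewer.read_camera(n); d['s']=s; return d
def save(d,name,crop=None,k=1):
    im=d['image'][:,:,::-1]
    if crop: a,b,c,e=crop; im=im[b:e,a:c]
    if k!=1: im=cv2.resize(im,None,fx=k,fy=k,interpolation=cv2.INTER_CUBIC)
    cv2.imwrite('pics/'+name,im)
def pt(d,u,v,z=None):
    f=192/np.tan(np.radians(d['vertical_fov'])/2)
    r=np.array([(u-d['cx'])/f,(v-d['cy'])/f,1.])
    R,t=np.array(d['R']),np.array(d['t'])
    o=-R.T@t; w=R.T@r
    k=d['depth'][int(v),int(u)] if z is None else (z-o[2])/w[2]
    return o+k*w
E
python3 - <<'E'
from h import *
import pickle
s=env.get_state();print(s,env.grip_point_offset)
d=cam('top');save(d,'top.png',None,1.5);pickle.dump(d,open('top.pkl','wb'))
print(d['R'],d['t'],d['vertical_fov'])
E
```

```text
{'clock': 0.0, 'joint_pos': array([-1.31560252e+00,  3.14019131e-01,  4.49485653e-02,  1.30359897e+00,
        2.16725802e-05,  1.43121181e+00]), 'qvel': array([-1.77502542e-03, -6.37079346e-04,  1.55340944e-03, -4.03307125e-05,
       -4.75223104e-04, -5.60133274e-04]), 'tau': array([-2.51568226e-04, -4.80630004e+01,  2.98530400e+01,  1.92724908e-02,
       -2.28335853e-04,  2.54429096e-06]), 'tcp_pos': array([ 0.22101871, -0.53025716,  0.23038579]), 'orientation': array([-9.35666420e-04,  9.80581502e-01,  1.96109768e-01, -4.32917736e-05]), 'wrist_force': array([ 0.35401191,  0.51840418, -0.16340085]), 'ft_torque': array([0.02808302, 0.00200581, 0.04802074]), 'finger_gap': 0.08566037676750576} -0.0187
[[-0.0015528  -0.99921231 -0.03965278]
 [-0.98974433  0.00719975 -0.14266856]
 [ 0.14284167  0.03902458 -0.9889759 ]] [0.36832954 0.54065371 0.89513811] 48.72985237798367
```

View pics/top.png

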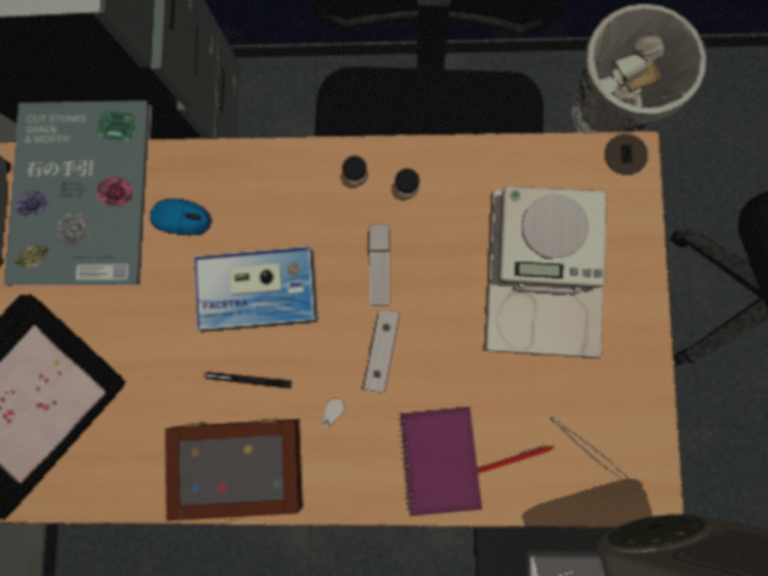

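The top view shows the slab and balance at right (~545,270 in the 1.5x picture). The wedge is at (379,265), heel towards the top, thin end towards the robot. The parallel block is at (381,350), with two holes.

Run:
```python
from h import *
import pickle
d=pickle.load(open('top.pkl','rb'))
im=d['image'][:,:,::-1]
a=cv2.resize(im[140:270,235:285],None,fx=4.5,fy=4.5,interpolation=cv2.INTER_CUBIC)
b=cv2.resize(im[115:245,315:412],None,fx=4.5,fy=4.5,interpolation=cv2.INTER_CUBIC)
cv2.imwrite('pics/crop.png',np.hstack([a,b]))
```

```text
(no output)
```

View pics/crop.png

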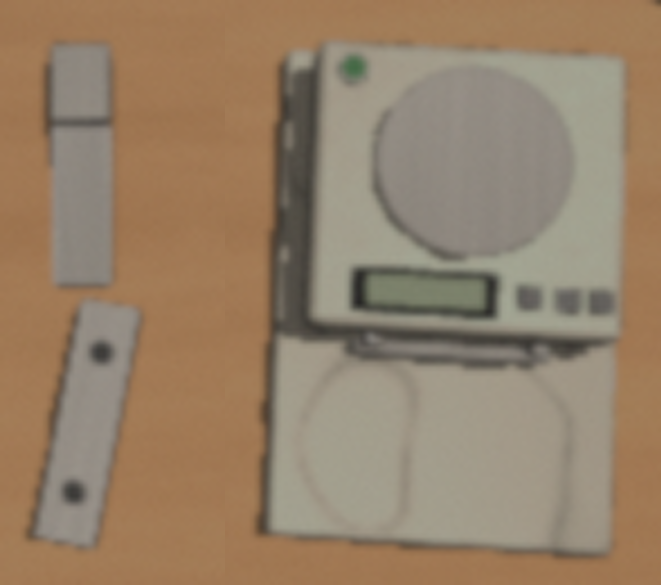

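Run:
```python
from h import *
import pickle
d=pickle.load(open('top.pkl','rb'))
A=lambda u,v:(235+u/4.5-.4,140+v/4.5-.4)
B=lambda u,v:(315+(u-225)/4.5-.4,115+v/4.5-.4)
P=lambda n,q,z:print(n,pt(d,*q,z).round(4),pt(d,*q).round(4))
P('heel TL',A(53,43),.034);P('heel TR',A(110,43),.034)
P('heel mid',A(81,82),.034)
P('edgeL',A(51,122),.034);P('edgeR',A(110,122),.034)
P('tipL',A(55,285),.004);P('tipR',A(111,285),.004)
P('par near',A(66,542),.034);P('par far',A(110,305),.034)
P('slab NL',B(270,530),.018);P('slab NR',B(608,552),.018)
P('slab left mid',B(275,340),.018);P('slab right mid',B(615,345),.018)
P('lipL',B(350,352),.036);P('lipR',B(545,359),.036)
P('lipmid',B(450,356),.036)
P('hous NL',B(310,328),.06);P('hous NR',B(617,340),.06)
P('hous FL',B(325,43),.06);P('hous FR',B(622,58),.06)
```

```text
heel TL [0.6376 0.391  0.034 ] [ 6.460e-01  3.932e-01 -2.000e-04]
heel TR [0.6373 0.362  0.034 ] [0.6453 0.3632 0.0011]
heel mid [0.6173 0.3768 0.034 ] [0.617  0.3767 0.0351]
edgeL [0.5968 0.3919 0.034 ] [0.6034 0.3941 0.0011]
edgeR [0.5965 0.3621 0.034 ] [0.5962 0.3621 0.0355]
tipL [0.5175 0.3916 0.004 ] [0.5176 0.3917 0.0031]
tipR [0.5173 0.3629 0.004 ] [0.517  0.3628 0.0067]
par near [0.3878 0.3841 0.034 ] [0.3878 0.3841 0.0333]
par far [0.504  0.3623 0.034 ] [0.5039 0.3623 0.0347]
slab NL [0.4485 0.2161 0.018 ] [0.4487 0.2156 0.0141]
slab NR [0.4372 0.0504 0.018 ] [0.4371 0.0507 0.0192]
slab left mid [0.544  0.2112 0.018 ] [0.5461 0.2095 0.0039]
slab right mid [0.5403 0.0419 0.018 ] [0.5403 0.0418 0.0177]
lipL [0.5352 0.1767 0.036 ] [0.5373 0.1743 0.021 ]
lipR [0.5311 0.0816 0.036 ] [0.531  0.0817 0.0365]
lipmid [0.5329 0.1279 0.036 ] [0.5331 0.1276 0.0347]
hous NL [0.5438 0.1995 0.06  ] [0.5462 0.1972 0.0439]
hous NR [0.5369 0.0534 0.06  ] [0.5368 0.0536 0.0606]
hous FL [0.6859 0.1883 0.06  ] [0.7038 0.1792 0.0008]
hous FR [0.6763 0.044  0.06  ] [0.6751 0.0453 0.064 ]
```

Measured positions:

| Item | Position | Orientation |
|---|---|---|
| Heel | (.617, .377) | x axis along −x world |
| Slab | | yaw ≈ −4.1° |
| Lip middle | ≈ (.535, .127) | |

All sizes agree with those given. I'll spin first, then carry over.

```bash
S='[[[0,0,0],-7.1],[[0,0,0],-14.2],[[0,0,0],-21.3],[[0,0,0],-28.4],[[0,0,0],-35.5]]'
python3 -m inch '[[[0,0,0],-7.1],[[0,0,0],-14.2],[[0,0,0],-21.3],[[0,0,0],-28.4],[[0,0,0],-35.5]]' 0
python3 -m inch '[[[0,0,0],-7.1],[[0,0,0],-14.2],[[0,0,0],-21.3],[[0,0,0],-28.4],[[0,0,0],-35.5]]'
python3 -m inch '[[[0,0,0],-7.1],[[0,0,0],-14.2],[[0,0,0],-21.3],[[0,0,0],-28.4],[[0,0,0],-35.5]]'
python3 -m inch '[[[0,0,0],-7.1],[[0,0,0],-14.2],[[0,0,0],-21.3],[[0,0,0],-28.4],[[0,0,0],-35.5]]'
cat >> h.py <<'E'
def rel(x,y,z,yawdeg):
    from scipy.spatial.transform import Rotation as Ro
    s=env.get_state(); q=s['orientation']; R=Ro.from_quat([q[1],q[2],q[3],q[0]]).as_matrix()
    yaw=np.degrees(np.arctan2(R[1,0],R[0,0]))
    t=R.T@(np.array([x,y,z])-s['tcp_pos'])
    print('clk',round(s['clock'],2),'tcp',s['tcp_pos'].round(4),'yaw',round(yaw,2),'tilt',R[:2,2].round(3),'F',s['wrist_force'].round(1),'gap',round(s['finger_gap'],4),'j6',s['joint_pos'][5].round(3))
    print('shift',t.round(4),'spin',round(-((yawdeg-yaw+180)%360-180),2))
E
python3 -c "
from h import *
rel(.617,.377,.23,180)"
```

```text
clock: 0.47
tcp_pos: [0.2209, -0.5298, 0.2297]
orientation: [-0.002, 0.873, 0.488, 0.0]
wrist_force: [0.2, 0.3, -0.4]
finger_gap: 0.0855
clock: 0.88
tcp_pos: [0.2208, -0.5294, 0.2289]
orientation: [-0.002, 0.68, 0.733, 0.001]
wrist_force: [0.1, 0.5, -0.3]
finger_gap: 0.0854
clock: 1.3
tcp_pos: [0.2207, -0.529, 0.2282]
orientation: [-0.002, 0.422, 0.907, 0.002]
wrist_force: [-0.4, 0.3, 0.0]
finger_gap: 0.0856
clock: 1.72
tcp_pos: [0.2206, -0.5285, 0.2275]
orientation: [-0.001, 0.123, 0.992, 0.004]
wrist_force: [0.1, 0.3, 0.6]
finger_gap: 0.0855
clk 1.72 tcp [ 0.2206 -0.5285  0.2275] yaw 165.9 tilt [-0.002  0.008] F [0.1 0.3 0.6] gap 0.0855 j6 -1.07
shift [-0.1639  0.9748  0.0037] spin -14.1
```

```bash
python3 -m inch '[[[0,0,0],-7],[[0,0,0],-14.1],[[0,0,0],-14.1]]' >/dev/null
for i in 1; do python3 -m inch '[[[-0.079,0.181,-0.002],0],[[-0.079,0.181,-0.002],0],[[-0.079,0.181,-0.002],0],[[-0.079,0.181,-0.002],0],[[-0.079,0.181,-0.002],0]]'; done
python3 -m inch '[[[-0.079,0.181,-0.002],0],[[-0.079,0.181,-0.002],0],[[-0.079,0.181,-0.002],0],[[-0.079,0.181,-0.002],0],[[-0.079,0.181,-0.002],0]]'
python3 -m inch '[[[-0.079,0.181,-0.002],0],[[-0.079,0.181,-0.002],0],[[-0.079,0.181,-0.002],0],[[-0.079,0.181,-0.002],0],[[-0.079,0.181,-0.002],0]]'
python3 -m inch '[[[-0.079,0.181,-0.002],0],[[-0.079,0.181,-0.002],0],[[-0.079,0.181,-0.002],0],[[-0.079,0.181,-0.002],0],[[-0.079,0.181,-0.002],0]]'
python3 -c "
from h import *
rel(.617,.377,.14,180)"
```

```text
clock: 2.38
tcp_pos: [0.2991, -0.3438, 0.2299]
orientation: [-0.001, 0.0, 1.0, 0.005]
wrist_force: [0.9, 0.4, 0.2]
finger_gap: 0.0855
clock: 2.8
tcp_pos: [0.3783, -0.1601, 0.2336]
orientation: [-0.001, 0.002, 1.0, 0.006]
wrist_force: [0.4, 0.3, 0.8]
finger_gap: 0.0853
clock: 3.22
tcp_pos: [0.4583, 0.0234, 0.2374]
orientation: [-0.001, 0.003, 1.0, 0.006]
wrist_force: [0.7, -0.3, 0.0]
finger_gap: 0.0857
clock: 3.63
tcp_pos: [0.5389, 0.2068, 0.2409]
orientation: [-0.001, 0.004, 1.0, 0.006]
wrist_force: [0.8, -1.0, 0.3]
finger_gap: 0.0852
clk 3.63 tcp [0.5389 0.2068 0.2409] yaw 179.51 tilt [-0.003  0.012] F [ 0.8 -1.   0.3] gap 0.0852 j6 0.229
shift [-0.0769  0.1696  0.1028] spin -0.49
```

```bash
python3 -m inch '[[[-0.077,0.17,0.01],-0.5],[[-0.077,0.17,0.02],-0.5],[[-0.077,0.17,0.04],-0.5],[[-0.077,0.17,0.07],-0.5],[[-0.077,0.17,0.1],-0.5]]'>/dev/null
python3 -m inch '[[[0,0,0],0],[[0,0,0],0]]'
python3 - <<'E'
from h import *
import pickle
rel(.617,.377,.036,180)
d=cam('wrist');save(d,'w1.png',None,1.5);pickle.dump(d,open('w1.pkl','wb'));print(d['T_tool_cam'],d['vertical_fov'])
E
```

```text
clock: 4.22
tcp_pos: [0.6127, 0.371, 0.1599]
orientation: [-0.002, 0.001, 1.0, 0.006]
wrist_force: [-0.5, -0.2, 0.7]
finger_gap: 0.0856
clk 4.22 tcp [0.6127 0.371  0.1599] yaw 179.87 tilt [-0.003  0.013] F [-0.5 -0.2  0.7] gap 0.0856 j6 0.429
shift [-0.0047  0.0045  0.1239] spin -0.13
[[-2.90886933e-04 -9.60282438e-01 -2.79029667e-01  7.12828714e-02]
 [ 9.99999942e-01 -3.28676328e-04  8.86471654e-05  3.39828754e-04]
 [-1.76836762e-04 -2.79029625e-01  9.60282478e-01 -1.42462764e-01]
 [ 0.00000000e+00  0.00000000e+00  0.00000000e+00  1.00000000e+00]] 65.70646984690485
```

View pics/w1.png

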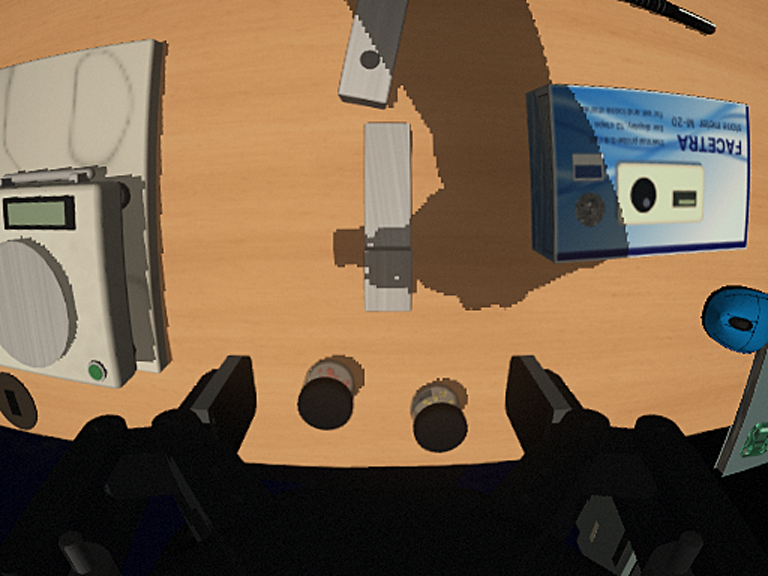

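The wrist view shows the wedge's heel at (388,280), between the open fingers in line. The parallel block is well clear at (372,50). I'll work out the heel's centre from this view.

```bash
cat >> h.py <<'E'
def wpt(d,u,v,z,full=False):
    from scipy.spatial.transform import Rotation as Ro
    s=d['s'];q=s['orientation']; Rt=Ro.from_quat([q[1],q[2],q[3],q[0]]).as_matrix()
    f=192/np.tan(np.radians(d['vertical_fov'])/2)
    p=np.array([u-d['cx'],v-d['cy']]); r=np.linalg.norm(p); th=r/f
    ray=np.array([*(p/r*np.sin(th)),np.cos(th)])
    T=np.array(d['T_tool_cam']); o=Rt@T[:3,3]+s['tcp_pos']; w=Rt@T[:3,:3]@ray
    return o+(z-o[2])/w[2]*w
E
python3 - <<'E'
from h import *
import pickle
d=pickle.load(open('w1.pkl','rb'))
for n,u,v,z in [('hc',388,280,.034),('edge',388,248,.034),('end',388,310,.034),('tip',388,122,.004),('L',365,280,.034),('R',411,280,.034)]:
    print(n,wpt(d,u/1.5-.2,v/1.5-.2,z).round(4))
E
```

```text
hc [0.6158 0.3776 0.034 ]
edge [0.5954 0.3776 0.034 ]
end [0.6356 0.3777 0.034 ]
tip [0.5162 0.3785 0.004 ]
L [0.6157 0.3633 0.034 ]
R [0.6159 0.392  0.034 ]
```

```bash
python3 -c "
from h import *
rel(.6164,.3773,.004,180)"
python3 -m inch '[[[-0.004,0.004,0.04],0],[[-0.004,0.004,0.08],0],[[-0.004,0.004,0.105],0],[[-0.004,0.004,0.115],0],[[-0.004,0.004,0.115],0]]'
python3 -c "
from h import *
rel(.6164,.3773,.004,180)"
```

```text
clk 4.27 tcp [0.6137 0.3703 0.1627] yaw 179.85 tilt [0.    0.014] F [ 0.3 -0.8  0.6] gap 0.0855 j6 0.429
shift [-0.0026  0.0049  0.1588] spin -0.15
clock: 4.68
tcp_pos: [0.6167, 0.374, 0.0471]
orientation: [-0.001, 0.003, 1.0, 0.006]
wrist_force: [-0.7, -1.1, 0.3]
finger_gap: 0.0856
clk 4.68 tcp [0.6167 0.374  0.0471] yaw 179.71 tilt [-0.002  0.012] F [-0.7 -1.1  0.3] gap 0.0856 j6 0.434
shift [0.0003 0.0027 0.0431] spin -0.29
```

```bash
python3 -m inch '[[[0,0.003,0.02],-0.3],[[0,0.003,0.035],-0.3],[[0,0.003,0.041],-0.3],[[0,0.003,0.041],-0.3],[[0,0.003,0.041],-0.3]]'
python3 -c "
from h import *
rel(.6164,.3773,.004,180)
rel(.6164,.3773,.004,180)"
```

```text
clock: 5.1
tcp_pos: [0.618, 0.3777, 0.0086]
orientation: [0.0, 0.0, 1.0, 0.007]
wrist_force: [-0.2, 0.5, 0.2]
finger_gap: 0.0853
clk 5.1 tcp [0.618  0.3777 0.0086] yaw 179.97 tilt [0.    0.014] F [-0.2  0.5  0.2] gap 0.0853 j6 0.433
shift [ 0.0016 -0.0004  0.0046] spin -0.03
clk 5.1 tcp [0.618  0.3777 0.0086] yaw 179.97 tilt [0.    0.014] F [-0.2  0.5  0.2] gap 0.0853 j6 0.433
shift [ 0.0016 -0.0004  0.0046] spin -0.03
```

```bash
python3 -m inch '[[[0.001,0,0.003],0],[[0.001,0,0.003],0]]' >/dev/null
python3 -m inch '[[[0,0,0],0],[[0,0,0],0],[[0,0,0],0],[[0,0,0],0],[[0,0,0],0]]' 1 60
python3 -m inch '[[[0,0,0],0],[[0,0,0],0],[[0,0,0],0],[[0,0,0],0],[[0,0,0],0]]'
python3 -c "
from h import *
rel(.6164,.3773,.1,180)"
```

```text
clock: 5.68
tcp_pos: [0.6185, 0.3782, 0.0083]
orientation: [0.002, 0.0, 1.0, 0.007]
wrist_force: [0.6, 0.8, 0.2]
finger_gap: 0.0291
clock: 6.1
tcp_pos: [0.6184, 0.3782, 0.0081]
orientation: [0.002, 0.0, 1.0, 0.007]
wrist_force: [0.9, 0.6, -1.4]
finger_gap: 0.0288
clk 6.1 tcp [0.6184 0.3782 0.0081] yaw 179.95 tilt [0.004 0.015] F [ 0.9  0.6 -1.4] gap 0.0288 j6 0.434
shift [ 0.0016  0.0005 -0.0919] spin -0.05
```

```bash
python3 -m inch '[[[0,0,-0.03],0],[[0,0,-0.06],0],[[0,0,-0.1],0],[[0,0,-0.14],0],[[0,0,-0.14],0]]'
python3 -m inch '[[[0.02,-0.026,0],0],[[0.04,-0.052,0],0],[[0.06,-0.078,0],0],[[0.08,-0.104,0],0],[[0.094,-0.121,0],0]]'
python3 -m inch '[[[0.02,-0.026,0],0],[[0.04,-0.052,0],0],[[0.06,-0.078,0],0],[[0.08,-0.104,0],0],[[0.094,-0.121,0],0]]'
python3 -m inch '[[[0,0,0],-7.1],[[0,0,0],-14.2],[[0,0,0],-21.3],[[0,0,0],-28.4],[[0,0,0],-35.5]]'
python3 -m inch '[[[0,0,0],-7.1],[[0,0,0],-14.2],[[0,0,0],-21.3],[[0,0,0],-28.4],[[0,0,0],-35.5]]'
python3 -m inch '[[[0,0,0],-7.1],[[0,0,0],-14.2],[[0,0,0],-21.3],[[0,0,0],-28.4],[[0,0,0],-35.5]]' >/dev/null
python3 -m inch '[[[0,0,0],-7.1],[[0,0,0],-14.2],[[0,0,0],-21.3],[[0,0,0],-28.4],[[0,0,0],-35.5]]' >/dev/null
python3 -c "
from h import *
rel(.43,.1345,.12,-4.1)"
```

```text
clock: 6.52
tcp_pos: [0.6216, 0.3779, 0.1581]
orientation: [0.008, 0.0, 1.0, 0.01]
wrist_force: [2.3, 0.5, 0.3]
finger_gap: 0.0289
clock: 6.93
tcp_pos: [0.525, 0.2548, 0.1532]
orientation: [0.007, 0.001, 1.0, 0.01]
wrist_force: [-0.1, 0.3, -1.7]
finger_gap: 0.0291
clock: 7.35
tcp_pos: [0.4281, 0.1323, 0.1489]
orientation: [0.006, 0.001, 1.0, 0.009]
wrist_force: [-1.0, -0.2, -1.4]
finger_gap: 0.0289
clock: 7.77
tcp_pos: [0.4278, 0.1321, 0.1487]
orientation: [0.009, -0.307, 0.952, 0.007]
wrist_force: [0.1, 0.2, -2.2]
finger_gap: 0.029
clock: 8.18
tcp_pos: [0.4275, 0.1321, 0.1484]
orientation: [0.01, -0.585, 0.811, 0.004]
wrist_force: [0.3, -0.1, -1.8]
finger_gap: 0.0289
clk 9.02 tcp [0.4266 0.1321 0.1478] yaw -36.82 tilt [0.011 0.019] F [-1.1 -0.3 -0.9] gap 0.0289 j6 -2.391
shift [ 0.0013 -0.0033  0.0278] spin -32.72
```

```bash
python3 -m inch '[[[0,0,0],-7.1],[[0,0,0],-14.2],[[0,0,0],-21.3],[[0,0,0],-28.4],[[0,0,0],-32.7]]' >/dev/null
python3 -m inch '[[[-0.015,0,0.03],0],[[-0.015,0,0.05],0],[[-0.015,0,0.06],0],[[-0.015,0,0.06],0]]'
python3 - <<'E'
from h import *
import pickle
rel(.43,.1345,.03,-4.1)
d=cam('wrist');save(d,'w2.png',None,1.5);pickle.dump(d,open('w2.pkl','wb'))
d=cam('top');save(d,'t2.png',(300,130,412,260),5);pickle.dump(d,open('t2.pkl','wb'))
E
```

```text
clock: 9.77
tcp_pos: [0.4092, 0.134, 0.0848]
orientation: [-0.009, 0.999, -0.033, 0.002]
wrist_force: [-0.2, -0.3, -2.4]
finger_gap: 0.0288
clk 9.77 tcp [0.4092 0.134  0.0848] yaw -3.78 tilt [0.005 0.018] F [-0.2 -0.3 -2.4] gap 0.0288 j6 -2.958
shift [ 0.0205 -0.0009  0.0549] spin 0.32
```

View pics/w2.png

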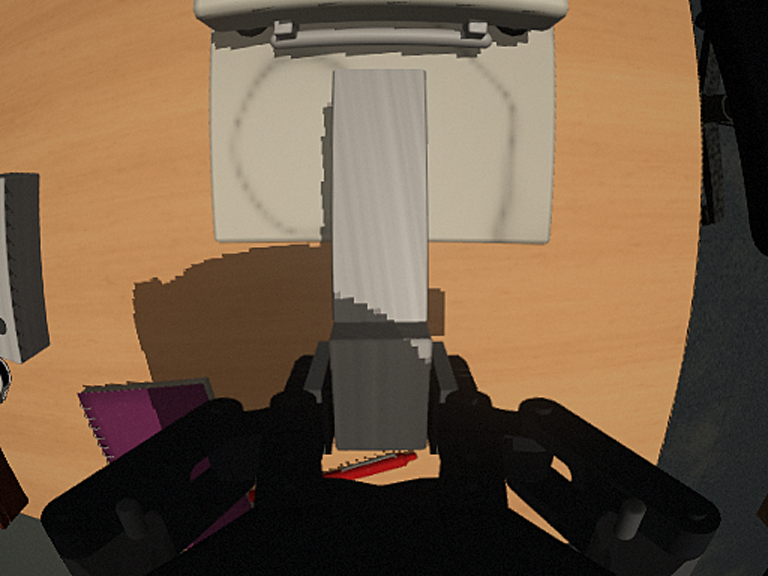

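The wrist view shows the lip bar from (272,42) to (490,42), its middle at 381, with the wedge tip at (379,70) well centred. Slab front corners are at (215,241) and (549,242).

Run:
```python
from h import *
import pickle
d=pickle.load(open('w2.pkl','rb'))
for n,u,v,z in [('lipL',273,42,.032),('lipR',490,42,.032),('sNL',215,241,.018),('sNR',549,242,.018),('sl',211,60,.018),('sr',554,60,.018),('tipL',333,70,.081),('tipR',425,70,.081),('heelL',331,449,.111),('heelR',429,449,.111),('eL',330,338,.111),('eR',430,338,.111)]:
    print(n,wpt(d,u/1.5-.2,v/1.5-.2,z).round(4))
```

```text
lipL [0.5377 0.1745 0.032 ]
lipR [0.5309 0.079  0.032 ]
sNL [0.4472 0.2165 0.018 ]
sNR [0.4362 0.0498 0.018 ]
sl [0.5383 0.21   0.018 ]
sr [0.5267 0.0439 0.018 ]
tipL [0.5105 0.1431 0.081 ]
tipR [0.5083 0.1134 0.081 ]
heelL [0.3917 0.151  0.111 ]
heelR [0.3901 0.1195 0.111 ]
eL [0.4309 0.1468 0.111 ]
eR [0.4292 0.1184 0.111 ]
```

View pics/t2.png

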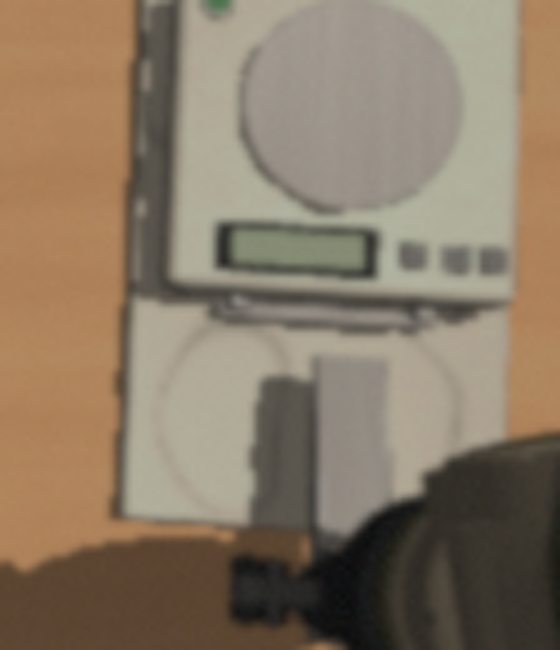

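Lip middle (.534, .127) is confirmed by both cameras. The wedge is centred to about 0.5 mm and 0.7° short in yaw. I'll lower it to just above the slab.

```bash
python3 -m inch '[[[0,0,0.02],0.7],[[0,0,0.04],0.7],[[0,0,0.05],0.7],[[0,0,0.052],0.7],[[0,0,0.052],0.7]]'
python3 -m inch '[[[0,0,0],0],[[0,0,0],0]]'
python3 -c "
from h import *
rel(.44,.1335,.027,-3.9)"
```

```text
clock: 10.28
tcp_pos: [0.4123, 0.1352, 0.0355]
orientation: [-0.01, 0.999, -0.039, 0.004]
wrist_force: [0.4, -0.5, -2.4]
finger_gap: 0.0286
clock: 10.45
tcp_pos: [0.4136, 0.1353, 0.0368]
orientation: [-0.01, 0.999, -0.039, 0.006]
wrist_force: [-0.0, -0.7, -1.7]
finger_gap: 0.0292
clk 10.45 tcp [0.4136 0.1353 0.0368] yaw -4.49 tilt [0.012 0.019] F [-0.  -0.7 -1.7] gap 0.0292 j6 -2.944
shift [ 0.0263 -0.      0.0101] spin -0.59
```

```bash
python3 -m inch '[[[0,0,0.003],-0.3],[[0,0,0.006],-0.3],[[0,0,0.007],-0.3],[[0,0,0.007],-0.3]]'
python3 -m inch '[[[0.006,0,0.001],0],[[0.012,0,0.002],0],[[0.018,0,0.002],0],[[0.024,0,0.002],0],[[0.024,0,0.002],0]]'
python3 - <<'E'
from h import *
import pickle
rel(.44,.1335,.027,-3.9)
d=cam('wrist');save(d,'w3.png',None,1.5);pickle.dump(d,open('w3.pkl','wb'))
E
```

```text
clock: 10.78
tcp_pos: [0.4135, 0.1355, 0.0296]
orientation: [-0.01, 0.999, -0.036, 0.005]
wrist_force: [-0.6, -0.8, -3.0]
finger_gap: 0.0289
clock: 11.2
tcp_pos: [0.4398, 0.1337, 0.0281]
orientation: [-0.01, 0.999, -0.037, 0.006]
wrist_force: [0.2, -0.5, -2.4]
finger_gap: 0.0291
clk 11.2 tcp [0.4398 0.1337 0.0281] yaw -4.22 tilt [0.014 0.019] F [ 0.2 -0.5 -2.4] gap 0.0291 j6 -2.96
shift [0.0002 0.0002 0.0011] spin -0.32
```

View pics/w3.png

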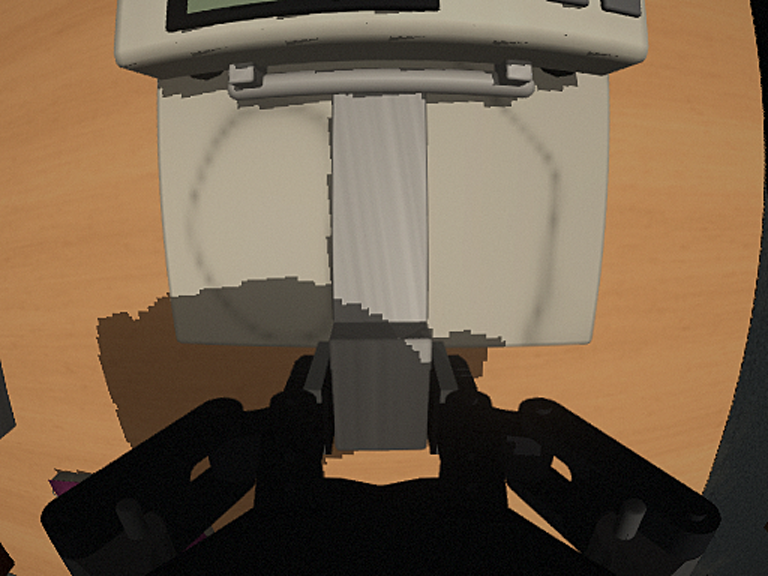

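The wedge is centred (379 against the bar's middle at 381) and its tip is just reaching under the bar at row 96. No contact force yet. Next I'll lower until it touches the slab.

```bash
python3 -m inch '[[[0,0,0.001],0],[[0,0,0.002],0],[[0,0,0.002],0]]'
python3 -m inch '[[[0,0,0.002],0],[[0,0,0.002],0],[[0,0,0.002],0]]'
python3 -c "
from h import *
rel(.44,.1335,.027,-3.9)"
```

```text
clock: 11.5
tcp_pos: [0.4388, 0.1337, 0.0262]
orientation: [-0.01, 0.999, -0.037, 0.006]
wrist_force: [0.2, -1.6, -0.1]
finger_gap: 0.029
clock: 11.75
tcp_pos: [0.4389, 0.1337, 0.026]
orientation: [-0.01, 0.999, -0.037, 0.007]
wrist_force: [-6.8, -1.5, 18.5]
finger_gap: 0.0291
clk 11.75 tcp [0.4389 0.1337 0.026 ] yaw -4.2 tilt [0.014 0.019] F [-6.8 -1.5 18.5] gap 0.0291 j6 -2.959
shift [ 0.0012  0.0001 -0.001 ] spin -0.3
```

```bash
python3 -m inch '[[[0,0,0],0],[[0,0,0],0],[[0,0,0],0],[[0,0,0],0]]' 0.45
python3 -m inch '[[[0,0,0],0],[[0,0,0],0],[[0,0,0],0],[[0,0,0],0],[[0,0,0],0]]' 1 70
python3 -m inch '[[[0,0,0],0],[[0,0,0],0]]'
python3 -c "
from h import *
rel(.44,.1335,.027,-3.9)"
```

```text
clock: 12.08
tcp_pos: [0.4388, 0.1337, 0.0258]
orientation: [-0.01, 0.999, -0.037, 0.007]
wrist_force: [-0.0, -0.2, 1.2]
finger_gap: 0.0469
clock: 12.5
tcp_pos: [0.4387, 0.1338, 0.0258]
orientation: [-0.01, 0.999, -0.037, 0.006]
wrist_force: [-1.4, 0.6, 2.8]
finger_gap: 0.0291
clock: 12.67
tcp_pos: [0.4386, 0.1338, 0.0258]
orientation: [-0.01, 0.999, -0.037, 0.006]
wrist_force: [-0.7, 0.8, 3.4]
finger_gap: 0.029
clk 12.67 tcp [0.4386 0.1338 0.0258] yaw -4.2 tilt [0.013 0.019] F [-0.7  0.8  3.4] gap 0.029 j6 -2.959
shift [ 0.0014  0.0002 -0.0012] spin -0.3
```

```bash
cat >> h.py <<'E'
def rise():
    # feet clearance from the tilt of the housing top: height change vs. distance from the rear feet line
    import pickle
    a=pickle.load(open('top.pkl','rb')); b=cam('top')
    c,s=np.cos(-.07),np.sin(-.07); lip=np.array([.534,.127]); X=[];Y=[]
    for v in range(125,192):
        for u in range(338,400):
            p=pt(a,u,v)
            q=(p[:2]-lip)@np.array([c,s])
            dz=(a['depth'][v,u]-b['depth'][v,u])*.989
            if p[2]>.05 and q>.01 and abs(dz)<.012: X.append(135e-3-q);Y.append(dz)
    X,Y=np.array(X),np.array(Y)
    k=[np.median((Y/X)[X>.06])]
    n=(X>.09)
    print('n',len(X),'feet mm prop',round((X@Y)/(X@X)*118,2),'; front median rise',round(np.median(Y[n])*1e3,2),'at',X[n].mean().round(3),'rear',round(np.median(Y[X<.05])*1e3,2))
E
python3 -c "
from h import *
rise()"
python3 -m inch '[[[0.004,0,0.0],0],[[0.008,0,0.0005],0],[[0.012,0,0.0005],0],[[0.016,0,0.001],0],[[0.016,0,0.001],0]]'
python3 -c "
from h import *
rel(.44,.1335,.027,-3.9)
rise()"
```

```text
n 3803 feet mm prop -0.01 ; front median rise -0.04 at 0.108 rear 0.11
clock: 13.13
tcp_pos: [0.447, 0.1331, 0.0256]
orientation: [-0.01, 0.999, -0.036, -0.0]
wrist_force: [-24.3, 2.8, 35.7]
finger_gap: 0.0292
clk 13.13 tcp [0.447  0.1331 0.0256] yaw -4.12 tilt [0.   0.02] F [-24.3   2.8  35.7] gap 0.0292 j6 -2.965
shift [-0.007   0.0001 -0.0014] spin -0.22
n 3800 feet mm prop 0.0 ; front median rise 0.01 at 0.107 rear 0.23
```

```bash
python3 -m inch '[[[0.0,0,-0.0005],0],[[0.004,0,-0.0005],0],[[0.008,0,-0.0005],0],[[0.008,0,-0.0005],0]]'
python3 -c "
from h import *
rel(.44,.1335,.027,-3.9)
rise()"
```

```text
clock: 13.52
tcp_pos: [0.4563, 0.1325, 0.026]
orientation: [-0.01, 0.999, -0.036, 0.001]
wrist_force: [-2.3, 0.6, 1.0]
finger_gap: 0.0287
clk 13.52 tcp [0.4563 0.1325 0.026 ] yaw -4.14 tilt [0.002 0.02 ] F [-2.3  0.6  1. ] gap 0.0287 j6 -2.968
shift [-0.0164  0.0002 -0.001 ] spin -0.24
n 3771 feet mm prop 0.01 ; front median rise 0.16 at 0.107 rear 0.03
```

```bash
python3 -m inch '[[[0.004,0,0],0],[[0.008,0,0],0],[[0.01,0,0],0],[[0.01,0,0],0]]'
python3 -c "
from h import *
rel(.44,.1335,.027,-3.9)
rise()"
```

```text
clock: 13.9
tcp_pos: [0.463, 0.1319, 0.0257]
orientation: [-0.01, 0.999, -0.036, -0.003]
wrist_force: [-13.0, 3.3, 15.7]
finger_gap: 0.0288
clk 13.9 tcp [0.463  0.1319 0.0257] yaw -4.11 tilt [-0.004  0.02 ] F [-13.    3.3  15.7] gap 0.0288 j6 -2.972
shift [-0.0231  0.0001 -0.0012] spin -0.21
n 3669 feet mm prop -0.01 ; front median rise 0.06 at 0.107 rear 0.08
```

```bash
python3 -m inch '[[[0.0,0,-0.0005],0],[[0.004,0,-0.0005],0],[[0.008,0,-0.0005],0],[[0.008,0,-0.0005],0]]'
python3 -c "
from h import *
rel(.44,.1335,.027,-3.9)
rise()"
```

```text
clock: 14.28
tcp_pos: [0.4635, 0.1319, 0.0255]
orientation: [-0.01, 0.999, -0.035, -0.009]
wrist_force: [-22.6, 3.3, 24.2]
finger_gap: 0.029
clk 14.28 tcp [0.4635 0.1319 0.0255] yaw -4.04 tilt [-0.018  0.021] F [-22.6   3.3  24.2] gap 0.029 j6 -2.975
shift [-0.0236  0.     -0.001 ] spin -0.14
n 3585 feet mm prop 0.07 ; front median rise 0.17 at 0.106 rear 0.04
```

```bash
python3 -m inch '[[[0.0,0,-0.002],0],[[0.004,0,-0.002],0],[[0.008,0,-0.002],0],[[0.01,0,-0.002],0],[[0.01,0,-0.002],0]]'
python3 - <<'E'
from h import *
rel(.44,.1335,.027,-3.9)
rise()
d=cam('scene');save(d,'s1.png',None,1.5)
E
```

```text
clock: 14.75
tcp_pos: [0.4688, 0.1312, 0.0258]
orientation: [-0.01, 0.999, -0.035, -0.014]
wrist_force: [-12.8, 1.8, 7.3]
finger_gap: 0.029
clk 14.75 tcp [0.4688 0.1312 0.0258] yaw -4.01 tilt [-0.028  0.021] F [-12.8   1.8   7.3] gap 0.029 j6 -2.979
shift [-0.0289 -0.0003 -0.0003] spin -0.11
n 3442 feet mm prop 1.04 ; front median rise 1.15 at 0.107 rear 0.28
```

View pics/s1.png

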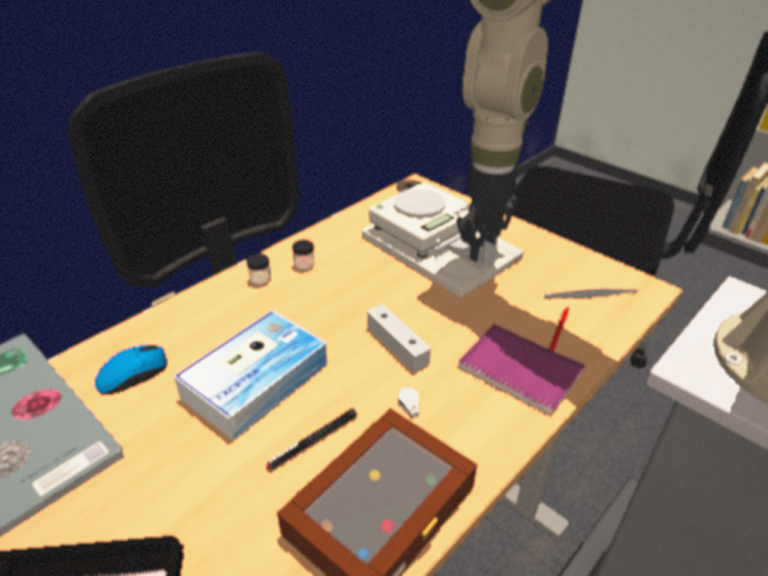

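The scene view shows the gripper holding the wedge under the bar at (480,245) and the bystanders in place. The feet are already about 1 mm up, with about 10 mm more push wanted.

```bash
python3 -m inch '[[[0.003,0,-0.001],0],[[0.006,0,-0.001],0],[[0.009,0,-0.001],0],[[0.011,0,-0.001],0],[[0.011,0,-0.001],0]]'
python3 -c "
from h import *
rel(.44,.1335,.027,-3.9)
rise()"
```

```text
clock: 15.27
tcp_pos: [0.4714, 0.1307, 0.0255]
orientation: [-0.01, 0.999, -0.035, -0.022]
wrist_force: [-23.7, 3.0, 22.1]
finger_gap: 0.0285
clk 15.27 tcp [0.4714 0.1307 0.0255] yaw -3.96 tilt [-0.043  0.022] F [-23.7   3.   22.1] gap 0.0285 j6 -2.982
shift [-0.0315 -0.0006 -0.0001] spin -0.06
n 3304 feet mm prop 1.47 ; front median rise 1.41 at 0.107 rear 0.35
```

```bash
python3 -m inch '[[[0.0,0,-0.0025],0],[[0.004,0,-0.0025],0],[[0.008,0,-0.0028],0],[[0.01,0,-0.0028],0],[[0.01,0,-0.0028],0]]'
python3 -c "
from h import *
rel(.44,.1335,.027,-3.9)
rise()
d=cam('wrist');save(d,'w4.png',None,1.5)
import pickle;pickle.dump(d,open('w4.pkl','wb'))"
```

```text
clock: 15.73
tcp_pos: [0.4779, 0.1299, 0.0264]
orientation: [-0.01, 0.999, -0.035, -0.026]
wrist_force: [-11.1, 0.5, 5.9]
finger_gap: 0.0287
clk 15.73 tcp [0.4779 0.1299 0.0264] yaw -3.96 tilt [-0.051  0.022] F [-11.1   0.5   5.9] gap 0.0287 j6 -2.986
shift [-0.038  -0.0009  0.0014] spin -0.06
n 3186 feet mm prop 2.78 ; front median rise 2.55 at 0.108 rear 0.66
```

View pics/w4.png

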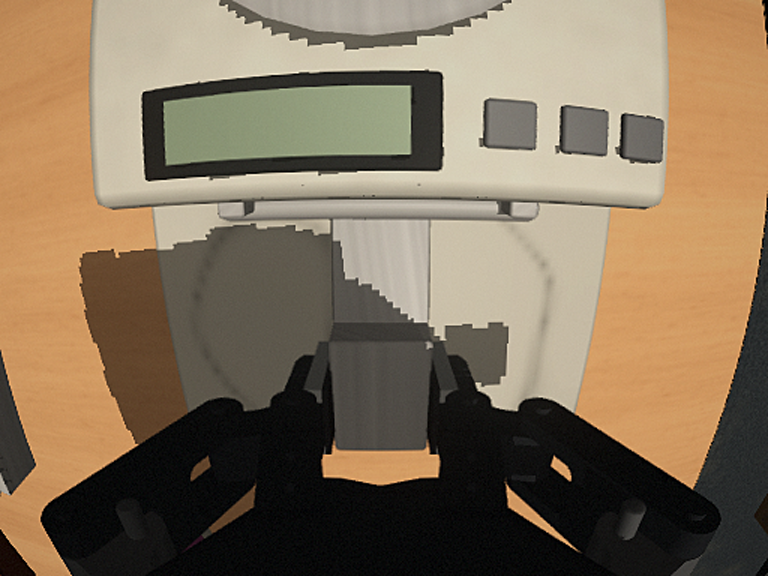

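The feet are about 2.7 mm up. The heel is 55 mm before the bar, wedge in line (columns 331–429, bar middle 378). Next I'll check the flatness of the wedge by a plane fit, and that it rests steadily.

Run:
```python
from h import *
import pickle
from scipy.spatial.transform import Rotation as Ro
def plane(d,u0,u1,v0,v1):
    q=d['s']['orientation'];Rt=Ro.from_quat([q[1],q[2],q[3],q[0]]).as_matrix()
    f=192/np.tan(np.radians(d['vertical_fov'])/2);T=np.array(d['T_tool_cam']);P=[]
    for v in range(v0,v1):
        for u in range(u0,u1):
            p=np.array([u-d['cx'],v-d['cy']]);r=np.linalg.norm(p)+1e-9;t=r/f;z=d['depth'][v,u]
            if z>0:
                c=np.array([*(p/r*np.tan(t)),1])*z
                P.append(Rt@(T[:3,:3]@c+T[:3,3])+d['s']['tcp_pos'])
    P=np.array(P);c=np.median(P,0);A=np.c_[P[:,0]-c[0],P[:,1]-c[1],np.ones(len(P))]
    k=np.linalg.lstsq(A,P[:,2],rcond=None)[0]
    return c.round(4),'slope x,y',k[:2].round(3)
for n in ['w3','w4']:
    d=pickle.load(open(n+'.pkl','rb'));print(n,plane(d,226,282,234,294),plane(d,228,280,160,205))
print('slab w4',plane(d,300,330,160,210))
for i in range(4): rise()
rel(.44,.1335,.027,-3.9)
```

```text
w3 (array([0.4416, 0.1333, 0.0541]), 'slope x,y', array([0.019, 0.027])) (array([0.4751, 0.1312, 0.0376]), 'slope x,y', array([-0.182,  0.042]))
w4 (array([0.4818, 0.1295, 0.0529]), 'slope x,y', array([-0.007,  0.013])) (array([0.5144, 0.1275, 0.0355]), 'slope x,y', array([-0.205,  0.026]))
slab w4 (array([0.5054, 0.0963, 0.0178]), 'slope x,y', array([0.003, 0.   ]))
n 3187 feet mm prop 2.77 ; front median rise 2.62 at 0.108 rear 0.66
n 3186 feet mm prop 2.84 ; front median rise 2.73 at 0.108 rear 0.66
n 3182 feet mm prop 2.84 ; front median rise 2.63 at 0.108 rear 0.73
n 3181 feet mm prop 2.89 ; front median rise 2.71 at 0.108 rear 0.64
clk 16.03 tcp [0.4779 0.1299 0.0264] yaw -3.96 tilt [-0.051  0.022] F [-10.8   1.5   4.4] gap 0.029 j6 -2.986
shift [-0.038  -0.0009  0.0014] spin -0.06
```

```bash
python3 -c "
from h import *
print(env.hand_in())
rel(.44,.1335,.027,-3.9)"
```

```text
the job is handed in; nothing more can be done
None
the job is handed in; nothing more can be done
```

The job is handed in, with no verdict reported. I gripped the wedge by its heel, turned it round and laid it on the slab. I opened and closed the grip there once so the wedge could settle flat, then pushed it straight in under the lip bar between the front feet.

**Last checks before handing in (clock about 16 s of 51 s):**
- **Feet:** about 2.8 mm clear, from the change in depth over the balance top, and steady over four readings.
- **Wedge position:** the heel's centre is about 53–55 mm before the lip. It is gripped at a 29 mm opening with 70 N set.
- **Wedge angle:** flat to about 0.015 rad by a plane fit of the heel's top. Tool yaw was −4.0°, against about −4° measured for the slab.
- **Forces:** the wrist force was steady at about −11 N along x and +4 N along z.
- **Other things:** in a view taken during the push, the bystanders and the parallel block were still in place. I did not measure them. I saw no gripper contact with the balance.

**Two checks that did not fully agree:**
- The tool itself leaned about 0.05 rad under the push. The pads slipped in pitch, so the wedge stayed flat.
- The rear part of the balance top rose about 0.7 mm, as expected for tipping about the rear feet. I had no separate check on that value.

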